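# Tighten the wing nut of the loaded watch-case holder

### The job

Two watch-case holders stand on the bench, and only one has a watch case between its jaws. Turn the wing nut of that holder clockwise (seen from above) until it is snug, with its wings in line with the long side of the holder, then let go of it. Do not bang into the pins and blocks around the nut, and leave the empty holder's nut as it is.

Things in the scene. Friction and masses are not known exactly. Their poses are not given: they have to be found in the camera images.
- case_nut (a joint): Turn (rad) of the steel wing nut on the loaded holder, the one with the 42 mm gold watch case between its jaws. Grows clockwise seen from above, about a vertical axis; starts at 0.2 to 0.4, hard stop at 1.4 = snug, wings along the holder's long side (195 x 110 mm, fixed to the bench). Friction about 0.08 N m: it stays where left, and does not rise or fall.
- case_grip (a point): On that nut's axis, 75 mm above the bench, where to pinch it from above; turns with the nut: x along the wings, z up. Two upright wings, 9 mm thick, 56 mm over the tips, 9 mm gap between them at the axis, tops 80 mm above the bench, on a hub 18 mm across, top at 52 mm: keep fingertips above it. Pinch both wings at once across their thickness.
- case_guards: Fixed around that nut; origin on its axis at bench height, y along the holder to the watch case, z up. Jaw block and end block, 70 mm wide in x, faces at y = +47 and -47 mm, tops 82 and 84 mm; 12 mm pins at (43,-26), (-43,26) mm, tops 88 mm. Finger line goes from 57-69 degrees anticlockwise of x to along x, clear of them; open the fingers 50 mm at most there.
- spare_wing (a point): Point on one wing, 22 mm from the axis and 75 mm above the bench, of the same kind of nut on the other, empty holder, which is to be left alone.
Mind the look-alikes: they are no part of the job. What is shaped like the part that bears case_nut but pink or red is not meant.

How it is judged:
At the end, for the whole second after the job is handed in: The loaded holder's wing nut is turned clockwise to within about 11 degrees (0.2 rad) of its stop and is still; the empty holder's nut is where it was (its wing within 8 mm) (value of joint case_nut above 1.2 rad and velocity of joint case_nut below 0.1 rad/s and distance of spare_wing from where it was at the start of the episode below 0.008 m); the robot touches nothing.
It fails at once if the robot bangs into the pins or blocks around the loaded holder's nut (more than 15 N) (contact force between any of the fingers, the arm and case_guards above 15 N).
It fails at once if the empty holder's nut is turned (its wing moves more than 8 mm) (distance of spare_wing from where it was at the start of the episode above 0.008 m).
It also fails if it takes over 32 s, if anything falls off the work surface, if the arm or the gripper's body presses on something with over 40 N, if the wrist force passes 120 N, or if a joint passes its speed limit or range.

### The arm

A 6-joint arm with a two-finger parallel gripper is mounted at the origin on the work surface. World frame = base frame: x ahead of the robot, y to its left, z up, the work surface at z = 0. Lengths are in m, angles in rad, forces in N, time in s.
With the tool pointing down it reaches from about 0.325 to 0.875 m from the base axis. Payload 4.4 kg.
Tool frame: the origin (TCP) lies at the very end of the fingers, on their centre line; the grasp point (between the pads) lies env.tcp_to_grasp behind it (env.tcp_to_grasp is the distance from the TCP to the grasp point, in m); z points along the fingers, y is the line along which they close (so a half turn about z gives the same grasp; the last joint's range is limited). The gripper opens to 85 mm and grips with 20 to 120 N. Pads are 22 mm wide; open, the fingers measure 114 mm over their backs; the gripper's body (76 mm by 85 mm) begins 54 mm behind the grasp point. The pads swing forward as they close: fully open they stand 13 mm farther back than shut.
Start: joints at [-1.286, 0.207, 1.542, -0, 1.393, -0.15], TCP at [0.242, -0.522, 0.231] pointing down, gripper open.
Joint ranges: [-2.73, 2.73], [-0.86, 2.22], [0.23, 2.46], [-1.11, 4.25], [0.08, 2.63], [-2.82, 2.82]. Speed limits (rad/s): [2.79, 2.79, 3.14, 3.14, 3.14, 3.14].

### API

Orientations are given as a unit quaternion [w, x, y, z].
In Python, from bench import env gives the robot as it stands.
- The arm moves only by the tool step_arm, never from a script. Its argument "steps" is text: rows parted by semicolons, each of 7 numbers parted by spaces: the shift along the world's x, y, z in m, then the turn, a rotation vector about the world's x, y, z in degrees, then the finger opening in m, from 0 to 0.0854. A call has 1 to 8 rows; each row is the pose to reach, as a shift and turn from the pose commanded when the call began; what a row does not reach only later rows make up. A row lasts 1/12 s, in which the tool goes at most 41.7 mm and 7.16 degrees, less where a joint would pass 70% of its speed; a pose out of reach is approached as far as the arm can. A call with a gripper value outside its range is refused whole. The fingers move at their own pace and stop on an object; the grip force is fixed at half the most. Time passes only in rows, so rows that repeat a pose let the fingers close. It gives the time, the measured TCP pose, the force, the opening and the grip force at its end, in the units of the state.
- env.get_state(): the state, without advancing time (a new reading comes with each control period).
- env.capture(name): name is "side" or "top" or "wrist"; returns a dict with "img" (420x560x3 uint8, blue, green, red), "fx", "fy", "cx", "cy" (pixels), "D" ([k1, k2, p1, p2, k3] as OpenCV has them; the pictures are not rectified), "extrinsics" (4x4, takes a point from camera to world coordinates). Camera axes: x right, y down, z forward; pixel columns grow to the right and rows downward; lengths in m; the calibration is good to about 2 mm. A picture is of the moment at which its call begins. There is no depth.
- env.sign_off(): hands the job in; it is judged then, once.
The state is a dict: "t": time; "joint_positions": joint angles; "qvel": joint speeds; "joint_torque": joint torques, N m; "ee_pos": TCP position; "tcp_rot": TCP orientation; "wrist_force": force on the tool from outside, world axes, zero at the start; "torque": the same for the moment, N m; "width": finger opening in m; "grip_force": force on a finger pad.
Only numpy, scipy, OpenCV 4.12 (cv2) and the standard library are available. Lean on these libraries where they do the work, as an engineer would, in place of code of your own. Each camera call takes 0.05 s, during which the arm holds its last target. There are 200 camera calls.

## Working session

There is one attempt and no reset: what is moved stays moved. The work goes in short steps, Python scripts to look and compute and a tool call to move; the robot and the scene stay as the last step left them, time stands still between calls to the robot, and variables do not carry over. Pictures are saved under pics/ and viewed, at most 10 in all, crops included, and the job is handed in when it is done.

Besides the shell and the picture viewer there is one more tool, called after ">>>" as name(argument=value, ...) on one line, values as JSON. step_arm: Moves the arm, as the interface text tells. Its arguments: {"type":"object","properties":{"steps":{"type":"string"}},"required":["steps"]}

```bash
mkdir -p pics; cat > h.py <<'E'
import numpy as np,cv2
from bench import env
def ray(c,uv):
    K=np.array([[c['fx'],0,c['cx']],[0,c['fy'],c['cy']],[0,0,1.]])
    p=cv2.undistortPoints(np.array(uv,float).reshape(-1,1,2),K,np.array(c['D'],float)).reshape(-1,2)
    E=np.array(c['extrinsics']); d=np.c_[p,np.ones(len(p))]@E[:3,:3].T
    return E[:3,3],d
def atz(c,uv,z):
    o,d=ray(c,uv); return o+d*((z-o[2])/d[:,2])[:,None]
E
python3 - <<'E'
from h import *
import pickle
for n in("top","side"):
    c=env.capture(n); cv2.imwrite(f"pics/{n}0.png",c['img']); pickle.dump(c,open(n+".pkl","wb")); print(n,np.round(c['extrinsics'],3).tolist(),c['fx'])
print(env.get_state(),env.tcp_to_grasp)
E
```

```text
top [[0.006, -0.988, 0.152, 0.148], [-1.0, -0.005, 0.006, -0.209], [-0.006, -0.152, -0.988, 1.484], [0.0, 0.0, 0.0, 1.0]] 545.0157719251099
side [[0.848, -0.333, 0.412, -0.144], [-0.529, -0.561, 0.637, -1.017], [0.019, -0.758, -0.652, 0.898], [0.0, 0.0, 0.0, 1.0]] 497.1666552247039
{'t': 0.1, 'joint_positions': array([-1.28648040e+00,  2.07364535e-01,  1.54281909e+00, -3.63682682e-06,
        1.39348556e+00, -1.50472789e-01]), 'qvel': array([ 0.00118572, -0.00178668, -0.00380623,  0.00156379, -0.00184821,
        0.00062104]), 'joint_torque': array([-8.45201484e-04, -3.84097373e+01, -2.92549789e+01, -2.96336484e-04,
        4.91782499e-03,  7.59951632e-06]), 'ee_pos': array([ 0.24201037, -0.52083859,  0.23022118]), 'tcp_rot': array([-1.03582262e-03,  9.76462168e-01,  2.15686246e-01, -7.12161281e-05]), 'wrist_force': array([-0.1691902 , -0.1987971 ,  0.05438864]), 'torque': array([ 0.01951739,  0.01732672, -0.01264452]), 'grip_force': 0.0, 'width': 0.08525736658062569} 0.0187
```

View pics/top0.png

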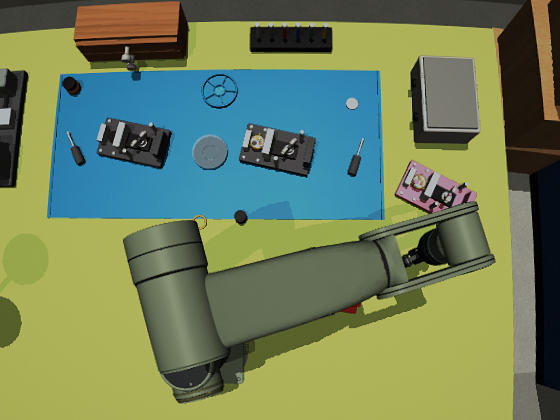

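View pics/side0.png

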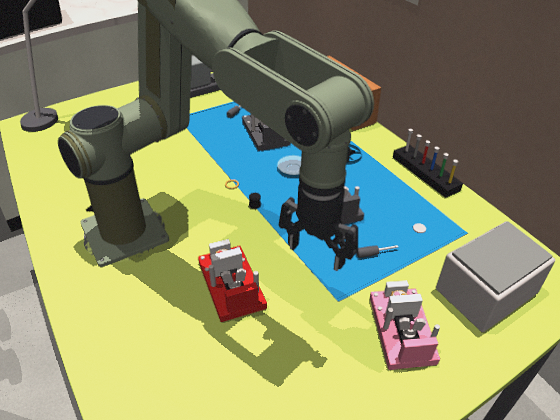

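The top view shows four candidates: a black holder at (134,142) with no gold, a black holder at (277,150) with gold at (257,142), a pink holder at (435,187), and a red one at (350,308). The one meant is the black holder at (277,150), because it isn't pink or red and it holds the gold case. I'll confirm that with an enlarged crop.

```bash
python3 - <<'E'
from h import *
i=cv2.imread("pics/top0.png")
a=cv2.resize(i[110:190,230:330],None,fx=7,fy=7,interpolation=cv2.INTER_CUBIC)
cv2.imwrite("pics/crop.png",cv2.convertScaleAbs(a,alpha=1.5,beta=20))
E
```

```text
(no output)
```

View pics/crop.png

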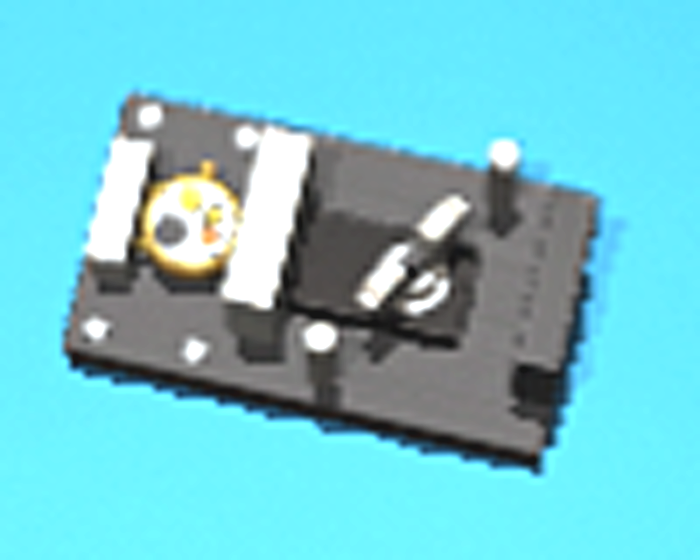

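The crop confirms it: the black holder has the gold case at crop (190,225). The steel wing tips are at about (370,297) and (458,205), and the pin tops are at (505,153) and (320,337). The wings still need about 58° clockwise.

```bash
python3 - <<'E'
from h import *
import pickle
from scipy.spatial.transform import Rotation as R
c=pickle.load(open("top.pkl","rb"))
f=lambda p:[(p[0]+.5)/7-.5+230,(p[1]+.5)/7-.5+110]
w=atz(c,[f((370,297)),f((458,205))],.08); p=atz(c,[f((505,153)),f((320,337))],.088)
print(w,w.mean(0),p,p.mean(0))
dw=w[1]-w[0]; print("wing deg",np.degrees(np.arctan2(dw[1],dw[0])),np.linalg.norm(dw))
d=p[0]-p[1]; print("pin dir",np.degrees(np.arctan2(d[1],d[0])),np.linalg.norm(d))
# guards: pin vector (43,-26)->angle -31.16 in guard frame
g=np.degrees(np.arctan2(d[1],d[0]))+31.16; print("guard x deg",g)
s=env.get_state(); q=s['tcp_rot']; m=R.from_quat([q[1],q[2],q[3],q[0]]).as_matrix(); print(m.round(3),"toolY deg",np.degrees(np.arctan2(m[1,1],m[0,1])))
print((w.mean(0)+p.mean(0))/2-s['ee_pos'])
E
```

```text
[[ 0.51772896 -0.19932343  0.08      ]
 [ 0.55414913 -0.23267488  0.08      ]] [ 0.53593904 -0.21599915  0.08      ] [[ 0.57250198 -0.25039741  0.088     ]
 [ 0.49999286 -0.1806387   0.088     ]] [ 0.53624742 -0.21551806  0.088     ]
wing deg -42.48162173409777 0.04938367793668696
pin dir -43.89245689822204 0.10061734740648573
guard x deg -12.732456898222043
[[ 0.907  0.421 -0.001]
 [ 0.421 -0.907  0.002]
 [ 0.    -0.002 -1.   ]] toolY deg -65.08838633670824
[ 0.29408286  0.30507999 -0.14622118]
```

>>> step_arm(steps="0.02 0.02 0 0 0 7 0.048;0.04 0.04 -0.005 0 0 14 0.048;0.06 0.06 -0.01 0 0 21 0.048;0.08 0.08 -0.015 0 0 28 0.048;0.1 0.1 -0.02 0 0 35 0.048;0.12 0.12 -0.02 0 0 42 0.048;0.14 0.14 -0.02 0 0 49 0.048;0.16 0.16 -0.02 0 0 56 0.048")

```text
t: 0.77
ee_pos: [0.4027, -0.36, 0.2105]
tcp_rot: [-0.001, 0.759, 0.651, 0.0]
wrist_force: [-0.9, -0.2, 0.1]
width: 0.0483
grip_force: 0.0
```

>>> step_arm(steps="0.02 0.02 0 0 0 7 0.048;0.04 0.04 -0.005 0 0 14 0.048;0.06 0.06 -0.01 0 0 21 0.048;0.08 0.085 -0.015 0 0 28 0.048;0.1 0.105 -0.02 0 0 35 0.048;0.12 0.125 -0.025 0 0 42 0.048;0.13 0.14 -0.03 0 0 49 0.048;0.134 0.145 -0.03 0 0 56 0.048")

```text
t: 1.43
ee_pos: [0.5366, -0.2132, 0.1793]
tcp_rot: [-0.002, 0.363, 0.932, 0.001]
wrist_force: [-0.3, 0.5, -0.1]
width: 0.0479
grip_force: 0.0
```

>>> step_arm(steps="0 0 0 0 0 0 0.048;0 0 0 0 0 0 0.048;0 0 0 0 0 0 0.048;0 0 0 0 0 0 0.048")

```text
t: 1.77
ee_pos: [0.5358, -0.2173, 0.1814]
tcp_rot: [0.0, 0.369, 0.93, -0.0]
wrist_force: [-0.2, 0.7, 0.3]
width: 0.0481
grip_force: 0.0
```

```bash
cat > st.py <<'E'
from h import *
from scipy.spatial.transform import Rotation as R
def st():
    s=env.get_state(); q=s['tcp_rot']; m=R.from_quat([q[1],q[2],q[3],q[0]]).as_matrix()
    print(round(s['t'],2),s['ee_pos'].round(4),"toolY",np.degrees(np.arctan2(m[1,1],m[0,1])).round(2),"z",m[:,2].round(3),"w",round(s['width'],4),s['grip_force'],s['wrist_force'].round(1),s['joint_positions'].round(3))
E
python3 - <<'E'
from st import *
st()
import pickle
c=env.capture("wrist"); pickle.dump(c,open("wrist.pkl","wb")); cv2.imwrite("pics/wrist1.png",c['img']); print(np.round(c['extrinsics'],3).tolist())
E
```

```text
1.77 [ 0.5358 -0.2173  0.1814] toolY 46.75 z [ 0. -0. -1.] w 0.0481 0.0 [-0.2  0.7  0.3] [-0.535  0.258  1.586 -0.     1.298 -1.351]
[[0.685, 0.697, 0.21, 0.482], [0.728, -0.656, -0.198, -0.168], [-0.0, 0.288, -0.958, 0.324], [0.0, 0.0, 0.0, 1.0]]
```

View pics/wrist1.png

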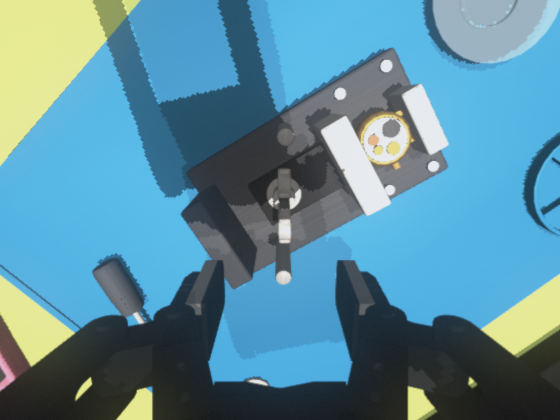

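The wrist view shows the wings nearly vertical from (284,172) to (285,240). The near pin is at (284,277), the far pin at (286,130), and the gold case at (385,138). I'll enlarge it to refine the axis.

```bash
python3 - <<'E'
from st import *
i=cv2.imread("pics/wrist1.png")
a=cv2.resize(i[115:295,220:350],None,fx=3.3,fy=3.3,interpolation=cv2.INTER_CUBIC)
cv2.imwrite("pics/crop2.png",cv2.convertScaleAbs(a,alpha=1.6,beta=30))
E
```

```text
(no output)
```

View pics/crop2.png

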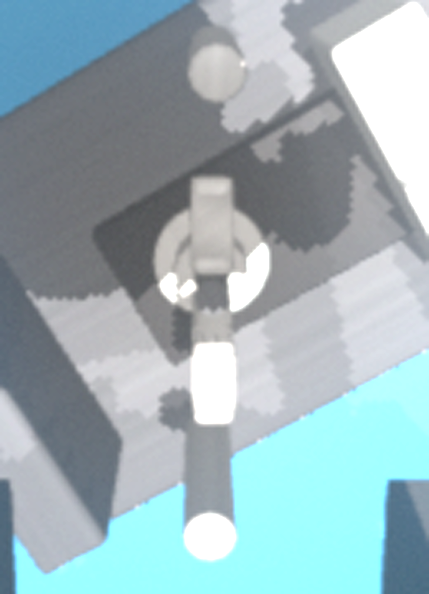

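```bash
python3 - <<'E'
from st import *
import pickle
c=pickle.load(open("wrist.pkl","rb"))
f=lambda p:[(p[0]+.5)/3.3-.5+220,(p[1]+.5)/3.3-.5+115]
w=atz(c,[f((211.5,192)),f((214.5,423))],.08); p=atz(c,[f((217,72)),f((210,537))],.088)
g=atz(c,[f((211,272)),f((214,343))],.08)
for a in(w,g,p):
    d=a[0]-a[1]; print(a.mean(0).round(4),np.linalg.norm(d).round(4),np.degrees(np.arctan2(d[1],d[0])).round(2))
E
```

```text
[ 0.5371 -0.2153  0.08  ] 0.0515 137.66
[ 0.5366 -0.2149  0.08  ] 0.0158 139.26
[ 0.5365 -0.2147  0.088 ] 0.1004 136.12
```

>>> step_arm(steps="0.0007 0.002 -0.02 0 0 0.8 0.048;0.0007 0.002 -0.04 0 0 0.8 0.048;0.0007 0.002 -0.06 0 0 0.8 0.048;0.0007 0.002 -0.08 0 0 0.8 0.048;0.0007 0.002 -0.1 0 0 0.8 0.048;0.0007 0.002 -0.115 0 0 0.8 0.048;0.0007 0.002 -0.123 0 0 0.8 0.048;0.0007 0.002 -0.123 0 0 0.8 0.048")

```text
t: 2.48
ee_pos: [0.5351, -0.2142, 0.0562]
tcp_rot: [-0.002, 0.361, 0.932, 0.0]
wrist_force: [-0.8, 0.5, -0.5]
width: 0.048
grip_force: 0.0
```

>>> step_arm(steps="0 0 0 0 0 0 0.035;0 0 0 0 0 0 0.025;0 0 0 0 0 0 0.018;0 0 0 0 0 0 0.012;0 0 0 0 0 0 0.006;0 0 0 0 0 0 0.004;0 0 0 0 0 0 0.004;0 0 0 0 0 0 0.004")

```text
t: 3.15
ee_pos: [0.5378, -0.215, 0.0597]
tcp_rot: [0.001, 0.361, 0.933, -0.0]
wrist_force: [-0.5, 0.7, 5.6]
width: 0.0077
grip_force: 59.0
```

```bash
python3 -c "
from st import *
st()
cv2.imwrite('pics/wrist2.png',env.capture('wrist')['img'])"
```

```text
3.15 [ 0.5378 -0.215   0.0597] toolY 47.71 z [ 0.002 -0.001 -1.   ] w 0.0077 59.02137279510498 [-0.5  0.7  5.6] [-0.53   0.408  1.669 -0.     1.062 -1.362]
```

View pics/wrist2.png

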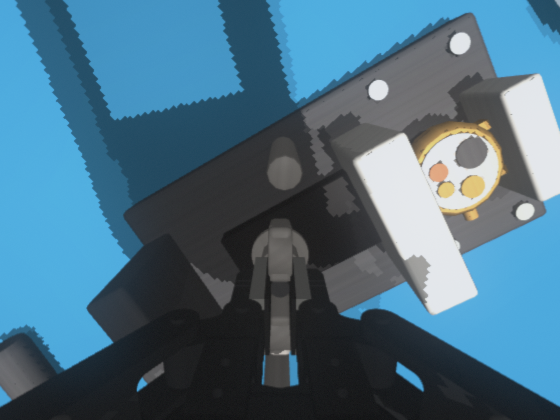

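The image shows both wings held between the pads at (280,250), with a width of 7.7 mm and 59 N of grip. I'll turn clockwise now.

>>> step_arm(steps="0 0 0 0 0 -3 0.004;0 0 0 0 0 -6 0.004;0 0 0 0 0 -10 0.004;0 0 0 0 0 -14 0.004;0 0 0 0 0 -18 0.004;0 0 0 0 0 -22 0.004;0 0 0 0 0 -26 0.004;0 0 0 0 0 -30 0.004")

```text
t: 3.87
ee_pos: [0.5374, -0.2152, 0.0597]
tcp_rot: [0.001, 0.591, 0.807, -0.0]
wrist_force: [-1.8, -0.5, 6.5]
width: 0.0077
grip_force: 59.2
```

```bash
python3 -c "
from st import *
st(); print(env.get_state()['torque'])"
```

```text
3.87 [ 0.5374 -0.2152  0.0597] toolY 17.55 z [ 0.001 -0.002 -1.   ] w 0.0077 59.23392355442047 [-1.8 -0.5  6.5] [-5.300e-01  4.080e-01  1.669e+00 -1.000e-03  1.063e+00 -8.360e-01]
[-0.06618272  0.36082985  0.09638596]
```

>>> step_arm(steps="0 0 0 0 0 -4 0.004;0 0 0 0 0 -8 0.004;0 0 0 0 0 -12 0.004;0 0 0 0 0 -16 0.004;0 0 0 0 0 -20 0.004;0 0 0 0 0 -24 0.004;0 0 0 0 0 -27 0.004;0 0 0 0 0 -27 0.004")

```text
t: 4.53
ee_pos: [0.537, -0.2152, 0.0596]
tcp_rot: [0.001, 0.763, 0.647, -0.0]
wrist_force: [-3.7, 0.1, 6.1]
width: 0.0073
grip_force: 59.3
```

```bash
python3 -c "
from st import *
st(); print(env.get_state()['torque'])"
```

```text
4.53 [ 0.537  -0.2152  0.0596] toolY -9.37 z [ 0.    -0.001 -1.   ] w 0.0073 59.343125224113464 [-3.7  0.1  6.1] [-5.300e-01  4.080e-01  1.669e+00 -1.000e-03  1.063e+00 -3.660e-01]
[-0.09354749  0.53525031 -0.11176191]
```

>>> step_arm(steps="0 0 0 0 0 -1 0.004;0 0 0 0 0 -2 0.004;0 0 0 0 0 -2 0.004")

```text
t: 4.78
ee_pos: [0.537, -0.2153, 0.0597]
tcp_rot: [0.001, 0.773, 0.634, -0.0]
wrist_force: [-2.8, 0.0, 6.4]
width: 0.0075
grip_force: 59.4
```

```bash
python3 -c "
from st import *
st(); print(env.get_state()['torque'])
cv2.imwrite('pics/wrist3.png',env.capture('wrist')['img'])"
```

```text
4.78 [ 0.537  -0.2153  0.0597] toolY -11.3 z [ 0.    -0.002 -1.   ] w 0.0075 59.357626140117645 [-2.8  0.   6.4] [-5.300e-01  4.080e-01  1.669e+00 -1.000e-03  1.064e+00 -3.320e-01]
[-0.0962553   0.61315748 -0.05327771]
```

View pics/wrist3.png

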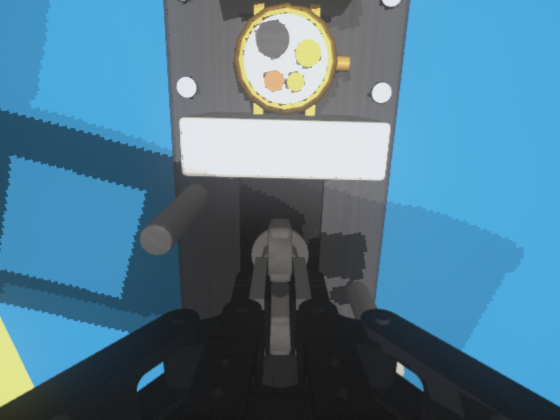

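The view shows the wings at (280,250-350) in line with the holder's long side. I'll let go, rise, and look again.

>>> step_arm(steps="0 0 0 0 0 0 0.015;0 0 0 0 0 0 0.025;0 0 0 0 0 0 0.035;0 0 0 0 0 0 0.04;0 0 0 0 0 0 0.04;0 0 0.01 0 0 0 0.04;0 0 0.025 0 0 0 0.04;0 0 0.045 0 0 0 0.04")

```text
t: 5.5
ee_pos: [0.5357, -0.2138, 0.1026]
tcp_rot: [-0.002, 0.773, 0.634, -0.001]
wrist_force: [-0.0, -0.0, 0.2]
width: 0.0396
grip_force: 0.0
```

>>> step_arm(steps="0 0 0.02 0 0 0 0.04;0 0 0.04 0 0 0 0.04;0 0 0.06 0 0 0 0.04;0 0 0.08 0 0 0 0.04;0 0 0.09 0 0 0 0.04;0 0 0.09 0 0 0 0.04;0 0 0.09 0 0 0 0.04")

```text
t: 6.08
ee_pos: [0.5371, -0.2146, 0.1938]
tcp_rot: [0.001, 0.773, 0.634, 0.0]
wrist_force: [-0.3, 0.2, -0.6]
width: 0.0401
grip_force: 0.0
```

```bash
python3 -c "
from st import *
st()
cv2.imwrite('pics/wrist4.png',env.capture('wrist')['img'])"
```

```text
6.08 [ 0.5371 -0.2146  0.1938] toolY -11.28 z [ 0.001 -0.001 -1.   ] w 0.0401 0.0 [-0.3  0.2 -0.6] [-0.53   0.245  1.574  0.     1.321 -0.333]
```

View pics/wrist4.png

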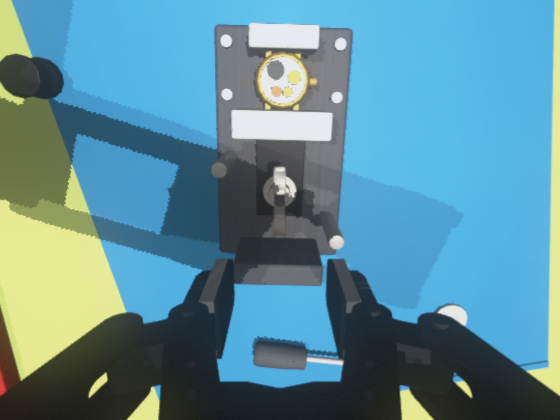

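The nut's wings, from (280,170) to (280,235), lie along the holder. The gripper is clear and touching nothing, so I'm handing in.

```bash
python3 -c "
from bench import env
print(env.sign_off())"
```

```text
the job is handed in; nothing more can be done
None
```

I turned the loaded holder's wing nut about 59° clockwise, leaving its wings in line with the holder to within about 2° by my measurements, then let go and handed the job in at about 6 s; the pins, blocks and empty holder were not touched, and sign-off gave no verdict.

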